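# Lay out the draw-down station

## Task

Lay out the colour station on the white board: stand each dye bottle upright on the grey round mark right in front of the colour chip of its own colour, and lay the steel film applicator lengthwise on the grey oblong mark in front of the bottles. Stand the dark red rubber stopper on the blue ring just to the right of the applicator (the ring to its left stays empty). Centre everything on its mark, never let a bottle fall over, and let go of everything at the end.

Things in the scene. Friction and masses are not known exactly. Their poses are not given: they have to be found in the camera images.
- red_bottle: red squeeze bottle of dye with a thin red nozzle: body a cylinder 42 mm in diameter up to 100 mm, tapering nozzle up to 155 mm. Stands loose on the bench, 0.05 to 0.1 kg. Grip it round the body, best just under its shoulder (80 to 90 mm up). Origin: centre of the underside, z up.
- blue_bottle: blue squeeze bottle of dye with a thin blue nozzle: body a cylinder 42 mm in diameter up to 100 mm, tapering nozzle up to 155 mm. Stands loose on the bench, 0.05 to 0.1 kg. Grip it round the body, best just under its shoulder (80 to 90 mm up). Origin: centre of the underside, z up.
- yellow_bottle: yellow squeeze bottle of dye with a thin yellow nozzle: body a cylinder 42 mm in diameter up to 100 mm, tapering nozzle up to 155 mm. Stands loose on the bench, 0.05 to 0.1 kg. Grip it round the body, best just under its shoulder (80 to 90 mm up). Origin: centre of the underside, z up.
- stopper: dark red rubber stopper, a squat round plug 46 mm in diameter at its widest and 34 mm tall, loose on the bench among the bottles, 0.035 to 0.07 kg. Origin: centre of the underside, z up. It stands that way up at the start and the end.
- applicator: steel film applicator: a bar 24 mm wide (its x) and 25 mm tall, 103 mm long (its y), with an end plate 34 mm wide and 26 mm tall, 6 mm thick at each end. Grip it across the bar at its middle. Lies loose on the bench to the left, beyond the stack of jars; 0.27 to 0.53 kg. Origin: centre of the underside, z up.
- board: white board 180 (x) x 250 (y) x 20 mm, fixed, turned 0.1 to 0.42 rad clockwise. Origin: centre of underside; x away from the robot, y left. Printed on its top, mm: grey discs, 52 across, at x 5, y 80, 0, -80 (bottles); grey oblong 42 x 112, length along y, at x -60, y 0 (applicator); blue rings, 54 across, at x -60, y 92 (left) and x -60, y -92 (right, for the stopper).
- chip_red: red painted metal colour chip, 30 x 56 x 4 mm, fixed flat on the station board behind one of the three filled round marks (which one differs every time). Origin: centre of its underside (on the board's top), axes as the board's. The centre of the round mark in front of it is at x = -55 mm, y = 0 of the chip.
- chip_blue: blue painted metal colour chip, 30 x 56 x 4 mm, fixed flat on the station board behind one of the three filled round marks (which one differs every time). Origin: centre of its underside (on the board's top), axes as the board's. The centre of the round mark in front of it is at x = -55 mm, y = 0 of the chip.
- chip_yellow: yellow painted metal colour chip, 30 x 56 x 4 mm, fixed flat on the station board behind one of the three filled round marks (which one differs every time). Origin: centre of its underside (on the board's top), axes as the board's. The centre of the round mark in front of it is at x = -55 mm, y = 0 of the chip.
- jar_ochre: lower jar of a stack of two blue-lidded jars, fixed, left of the board; 80 mm in diameter, the stack is 215 mm tall: an obstacle to carry things over or round. Origin: centre of its underside.
Mind the look-alikes: they are no part of the job. There is more than one size of the red_bottle; the job needs the smallest. What is shaped like the stopper but pink or yellow is not meant.

How it is judged:
At the end, for the whole second after the job is handed in: Bottles upright on the marks before their own chips, applicator on the oblong (within 0.15 rad), stopper on the right-hand ring: each within 12 mm in x and y of its mark's centre, resting on the board (height within 4 mm, tilt under 0.12 rad) and still (x of red_bottle in the frame of chip_red between -0.067 and -0.043 m and y of red_bottle in the frame of chip_red between -0.012 and 0.012 m and z of red_bottle in the frame of chip_red between -0.004 and 0.004 m and x of blue_bottle in the frame of chip_blue between -0.067 and -0.043 m and y of blue_bottle in the frame of chip_blue between -0.012 and 0.012 m and z of blue_bottle in the frame of chip_blue between -0.004 and 0.004 m and x of yellow_bottle in the frame of chip_yellow between -0.067 and -0.043 m and y of yellow_bottle in the frame of chip_yellow between -0.012 and 0.012 m and z of yellow_bottle in the frame of chip_yellow between -0.004 and 0.004 m and x of stopper in the frame of board between -0.072 and -0.048 m and y of stopper in the frame of board between -0.104 and -0.08 m and z of stopper in the frame of board between 0.016 and 0.024 m and x of applicator in the frame of board between -0.072 and -0.048 m and y of applicator in the frame of board between -0.012 and 0.012 m and z of applicator in the frame of board between 0.016 and 0.024 m and angle between the y axis of applicator and the y axis of board, either way round below 0.15 rad and angle between each of red_bottle, blue_bottle, yellow_bottle, stopper, applicator's own z axis and vertical below 0.12 rad and linear speed of each of red_bottle, blue_bottle, yellow_bottle, stopper, applicator below 0.01 m/s); the robot touches nothing.
It fails at once if the red bottle is tipped over (angle between red_bottle's own z axis and vertical above 0.6 rad).
It fails at once if the blue bottle is tipped over (angle between blue_bottle's own z axis and vertical above 0.6 rad).
It fails at once if the yellow bottle is tipped over (angle between yellow_bottle's own z axis and vertical above 0.6 rad).
It also fails if it takes over 125 s, if anything falls off the work surface, if the arm or the gripper's body presses on something with over 40 N, if the wrist force passes 120 N, or if a joint passes its speed limit or range.

## Robot

A 6-joint arm with a two-finger parallel gripper is mounted at the origin on the work surface; the furniture and walls round the work are solid. World frame = base frame: x ahead of the robot, y to its left, z up, the work surface at z = 0. Lengths are in m, angles in rad, forces in N, time in s.
With the tool pointing down it reaches from about 0.425 to 0.95 m from the base axis. Payload 3.5 kg.
Tool frame: the origin (TCP) lies on the centre line of the jaws, within the pads' length; the fingertips stand 11 mm ahead of it and the grasp point (between the pads) lies 8 mm behind it; z points along the fingers, y is the line along which they close (so a half turn about z gives the same grasp; the last joint's range is limited). The gripper opens to 85 mm and grips with 20 to 120 N. Pads are 22 mm wide; open, the fingers measure 114 mm over their backs; the gripper's body (76 mm by 85 mm) begins 54 mm behind the grasp point. The pads swing forward as they close: fully open they stand 13 mm farther back than shut.
Start: joints at [-1.4, 0.286, 1.577, -0, 1.279, -0.15], TCP at [0.213, -0.641, 0.242] pointing down, gripper open.
Joint ranges: [-2.77, 2.77], [-0.9, 2.22], [0.21, 2.48], [-1.53, 4.67], [0.24, 2.81], [-2.84, 2.84]. Speed limits (rad/s): [2.79, 2.79, 3.14, 3.14, 3.14, 3.14].

## Interface

Orientations are given as a unit quaternion [x, y, z, w].
In Python, from plant import ctrl gives the robot as it stands.
- The arm moves only by the tool step_arm, never from a script. Its argument "motion" is a list of rows, each an object with "offset": the shift along the tool's x, y, z in m, a list of three; "twist": the turn about the tool's z in degrees. A call has 1 to 12 rows; each row is the pose to reach, as a shift and turn from the pose commanded when the call began, along the tool's axes at that moment; what a row does not reach only later rows make up. A row lasts 1/10 s, in which the tool goes at most 50 mm and 8.59 degrees, less where a joint would pass 70% of its speed; a pose out of reach is approached as far as the arm can. A call with a gripper value outside its range is refused whole. "gripper" is the finger opening in m, from 0 to 0.0854, set as the call begins (left out, the last holds). The fingers move at their own pace and stop on an object; "grip_force" is the grip in N (left out, the last holds). Time passes only in rows, so rows that repeat a pose let the fingers close. It gives the time, the measured TCP pose, the force, the opening and the grip force at its end, in the units of the state.
- ctrl.get_state(): the state, without advancing time (a new reading comes with each control period).
- ctrl.read_camera(name): name is "scene" or "top"; returns the picture (480x640x3 uint8, blue, green, red); there is no depth.
- ctrl.calibration(name): a dict with "fx", "fy", "cx", "cy" (pixels), "k1" (the pictures are not rectified: a ray, as slopes to the right and down, at radius r is drawn at 1 + k1 r^2 times it, then the intrinsics apply), "cam_to_world" (4x4, takes a point from camera to world coordinates). Camera axes: x right, y up, looking along -z (the intrinsics and any distortion apply to the point x, -y, -z); pixel columns grow to the right and rows downward; lengths in m; the calibration is good to about 2 mm. A picture is of the moment at which its call begins. calibration takes no time and is no camera call.
- ctrl.sign_off(): hands the job in; it is judged then, once.
The state is a dict: "time": time; "qpos": joint angles; "dq": joint speeds; "joint_efforts": joint torques, N m; "eef_pos": TCP position; "tcp_rot": TCP orientation; "contact_force": force on the tool from outside, world axes, zero at the start; "wrist_torque": the same for the moment, N m; "opening": opening from 0.0 (shut) to 1.0 (fully open); "finger_force": force on a finger pad.
Only numpy, scipy, OpenCV 4.12 (cv2) and the standard library are available. Lean on these libraries where they do the work, as an engineer would, in place of code of your own. Each camera call takes 0.05 s, during which the arm holds its last target. There are 200 camera calls.

## Working session

There is one attempt and no reset: what is moved stays moved. The work goes in short steps, Python scripts to look and compute and a tool call to move; the robot and the scene stay as the last step left them, time stands still between calls to the robot, and variables do not carry over. Pictures are saved under pics/ and viewed, at most 14 in all, crops included, and the job is handed in when it is done.

Besides the shell and the picture viewer there is one more tool, called after "Request:" by a JSON object that holds its "op" and its "data". step_arm: Moves the arm, as the interface text tells. Its arguments: {"type":"object","properties":{"motion":{"type":"array"},"gripper":{"type":"number"},"grip_force":{"type":"number"}},"required":["motion"]}

```bash
mkdir -p pics
cat > h.py <<'E'
import numpy as np, cv2
from plant import ctrl
def ray(cam,u,v):
    c=ctrl.calibration(cam);K=np.array([[c['fx'],0,c['cx']],[0,c['fy'],c['cy']],[0,0,1.]])
    p=cv2.undistortPointsIter(np.array([[[u,v]]],float),K,np.array([c['k1'],0,0,0.]),None,None,(3,50,1e-9))[0,0] if hasattr(cv2,'undistortPointsIter') else cv2.undistortPoints(np.array([[[u,v]]],float),K,np.array([c['k1'],0,0,0.]))[0,0]
    T=np.array(c['cam_to_world']);return T[:3,3],T[:3,:3]@np.array([p[0],-p[1],-1])
def onz(cam,u,v,z):
    o,d=ray(cam,u,v);return o+d*(z-o[2])/d[2]
def snap(cam,name):
    im=ctrl.read_camera(cam);cv2.imwrite(f'pics/{name}.png',im);return im
E
python3 - <<'E'
from h import *
for c in('scene','top'):
    snap(c,c+'0');k=ctrl.calibration(c);print({a:np.round(b,4).tolist() for a,b in k.items()})
print(ctrl.get_state())
E
```

```text
{'fx': 464.3373, 'fy': 464.3373, 'cx': 315.5724, 'cy': 234.6424, 'k1': 0.0315, 'cam_to_world': [[0.1988, 0.5605, -0.8039, -0.4429], [-0.9799, 0.1012, -0.1717, -0.2325], [-0.0149, 0.8219, 0.5694, 0.6939], [0.0, 0.0, 0.0, 1.0]]}
{'fx': 597.1279, 'fy': 597.1279, 'cx': 328.1091, 'cy': 239.6412, 'k1': -0.1065, 'cam_to_world': [[-0.0176, 0.9819, -0.1884, 0.1315], [-0.9998, -0.0186, -0.0033, -0.0486], [-0.0067, 0.1883, 0.9821, 1.7443], [0.0, 0.0, 0.0, 1.0]]}
{'time': 0.1, 'qpos': array([-1.39998590e+00,  2.87093620e-01,  1.57804617e+00, -1.07996117e-06,
        1.27861614e+00, -1.50017338e-01]), 'dq': array([-0.00289429, -0.00042613, -0.00524183, -0.00201923,  0.00177303,
       -0.00179331]), 'joint_efforts': array([ 6.10160641e-04, -4.07297730e+01, -2.93699670e+01, -1.77256488e-04,
        3.40000748e-03,  1.73835333e-07]), 'eef_pos': array([ 0.2127797 , -0.63997393,  0.24106602]), 'tcp_rot': array([ 9.87160657e-01,  1.59726849e-01, -1.17619846e-05, -1.08157328e-03]), 'contact_force': array([ 0.00666526, -0.48963082, -0.28896747]), 'wrist_torque': array([-0.03294787, -0.0300304 , -0.01944735]), 'finger_force': 0.0, 'opening': 1.0017092721308676}
```

View pics/scene0.png

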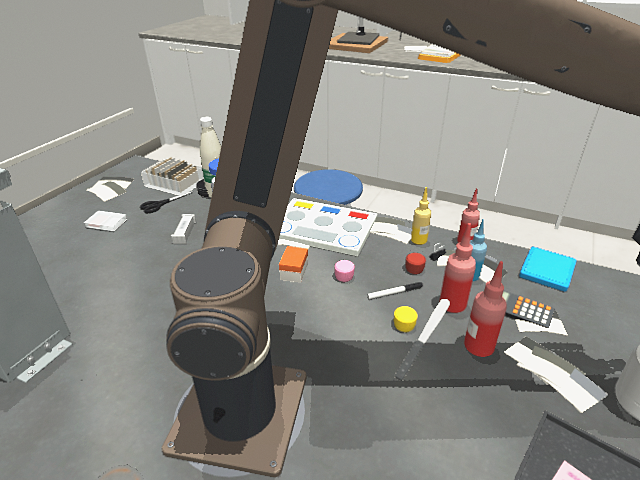

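View pics/top0.png

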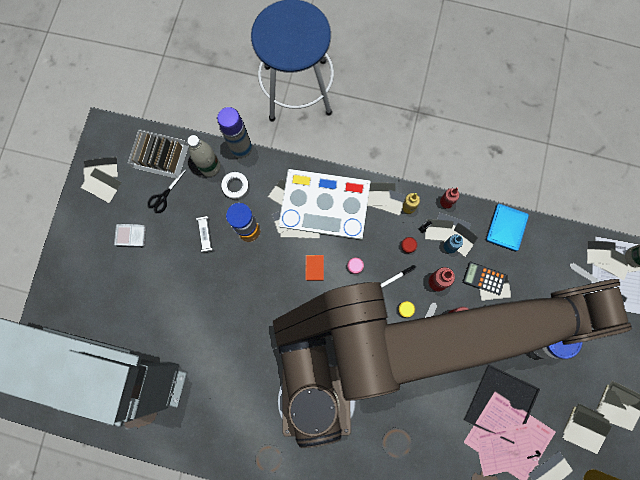

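The scene view shows the three reds at (469,215), (458,275) and (487,315), and the stopper at (415,263). In the top view: the board at (325,203), applicator (205,233), jar stack (242,222), yellow bottle (411,203), far red bottle (450,197), blue bottle (454,243), stopper (409,244).

Run:
```python
from h import *
im=cv2.imread('pics/top0.png')
cv2.imwrite('pics/ct.png',cv2.resize(im[165:305,190:490],None,fx=2.66,fy=2.66,interpolation=cv2.INTER_CUBIC))
s=cv2.imread('pics/scene0.png')
cv2.imwrite('pics/cs.png',cv2.resize(s[170:370,270:520],None,fx=3,fy=3,interpolation=cv2.INTER_CUBIC))
hsv=cv2.cvtColor(im,cv2.COLOR_BGR2HSV)
def blobs(lo,hi,n,h=hsv,roi=(180,160,490,330),amin=25):
    m=cv2.inRange(h,lo,hi);k=np.zeros_like(m);x0,y0,x1,y1=roi;k[y0:y1,x0:x1]=m[y0:y1,x0:x1]
    N,L,st,c=cv2.connectedComponentsWithStats(k)
    for i in range(1,N):
        if st[i,4]>=amin: print(n,np.round(c[i],1),st[i].tolist())
blobs((0,120,60),(6,255,255),'red');blobs((172,100,60),(180,255,255),'red2');blobs((98,90,60),(118,255,255),'blue');blobs((18,110,80),(32,255,255),'yel');blobs((0,0,200),(180,40,255),'white',amin=100);blobs((80,4,120),(120,60,190),'grey',amin=100)
```

```text
red [353.8 187.3] [346, 183, 17, 10, 131]
red [408.9 244.2] [401, 237, 16, 15, 185]
red [447.  277.1] [442, 274, 11, 8, 41]
blue [327.4 183.4] [319, 179, 18, 10, 141]
blue [238.6 215. ] [226, 203, 28, 27, 520]
blue [290.5 222. ] [282, 216, 18, 11, 28]
blue [248.  232.6] [240, 227, 15, 9, 29]
blue [488.3 235.8] [487, 229, 3, 13, 26]
blue [455.3 241.7] [449, 235, 14, 14, 118]
yel [300.7 179.6] [292, 175, 18, 10, 135]
yel [412.  199.9] [405, 193, 15, 14, 142]
yel [250.6 233.4] [240, 225, 18, 13, 49]
yel [406.3 308.8] [399, 301, 16, 16, 207]
white [327.8 204.3] [268, 169, 134, 70, 4046]
white [234.4 184.2] [222, 172, 26, 26, 341]
white [203.9 233.5] [196, 216, 16, 35, 242]
white [439.4 233. ] [425, 225, 36, 16, 324]
white [465.  246.8] [458, 236, 15, 21, 149]
grey [297.8 197.5] [290, 189, 16, 18, 209]
grey [324.5 201.2] [317, 193, 16, 17, 213]
grey [351.1 205.4] [343, 197, 17, 17, 211]
grey [322.7 222.9] [302, 214, 39, 18, 425]
grey [336.8 271.8] [323, 253, 35, 37, 337]
```

View pics/ct.png

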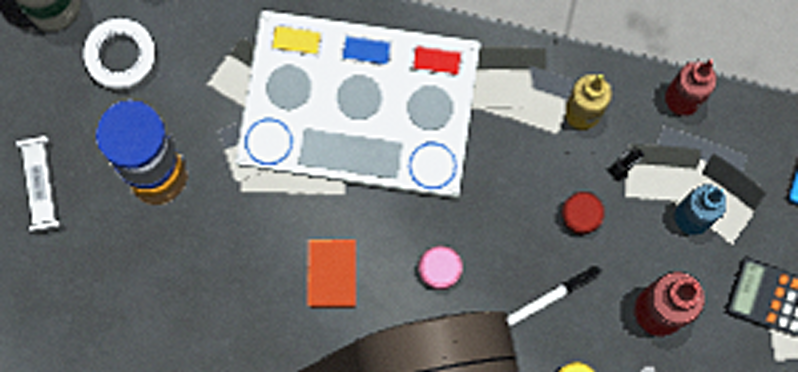

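View pics/cs.png

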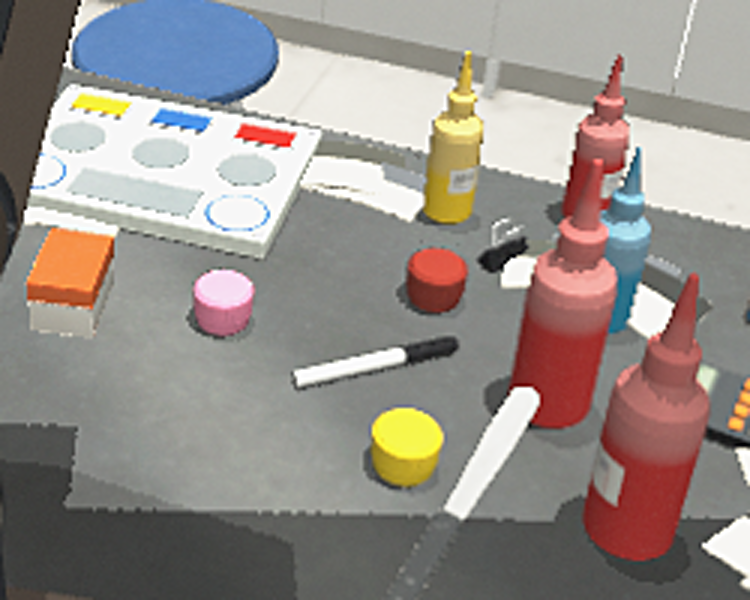

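The crops show the chips on the board as yellow, blue, red from left to right. The bottle tips are at (596,77), (708,65) and (712,192) in the top crop, and (467,52), (619,56) and (637,149) in the scene crop. The far red bottle looks the smallest. The pink and yellow plugs are decoys.

Run:
```python
from h import *
def tri(a,b):
    o1,d1=ray('top',*a);o2,d2=ray('scene',*b);d1/=np.linalg.norm(d1);d2/=np.linalg.norm(d2)
    A=np.stack([d1,-d2],1);t=np.linalg.lstsq(A,o2-o1,rcond=None)[0];p,q=o1+t[0]*d1,o2+t[1]*d2
    return (p+q)/2,np.linalg.norm(p-q)
T=lambda u,v:((u+.5)/2.66+190-.5,(v+.5)/2.66+165-.5)
S=lambda u,v:((u+.5)/3+270-.5,(v+.5)/3+170-.5)
for n,a,b in[('yel',(596,77),(467,52)),('red',(708,65),(619,56)),('blue',(712,190),(637,149)),('bigred',(685,289),(597,160))]:
    p,e=tri(T(*a),S(*b));print(n,p.round(4),round(e,4))
# bases in scene: visible front bottom edge -> centre +21mm along view dir
for n,b in[('yel',(449,221)),('stopper base',(436,310))]:
    p=onz('scene',*S(*b),0);o,_=ray('scene',*S(*b));h=(p-o)[:2];h/=np.linalg.norm(h);print(n,'base',(p[:2]+.021*h).round(4))
print('stopper',onz('top',408.9,244.2,.034).round(4), onz('scene',*S(436,263),.034).round(4))
P={n:onz('top',*c,z)[:2] for n,c,z in[('chipY',(300.7,179.6),.024),('chipB',(327.4,183.4),.024),('chipR',(353.8,187.3),.024),('d80',(297.8,197.5),.02),('d0',(324.5,201.2),.02),('d-80',(351.1,205.4),.02),('obl',(322.7,222.9),.02)]}
for k,v in P.items():print(k,v.round(4))
# fit board pose
M=np.array([[60,80],[60,0],[60,-80],[5,80],[5,0],[5,-80],[-60,0]])/1e3;Q=np.array(list(P.values()))
mc,qc=M.mean(0),Q.mean(0);H=(M-mc).T@(Q-qc);U,_,V=np.linalg.svd(H);R=V.T@U.T;t=qc-R@mc
print('yaw',np.arctan2(R[1,0],R[0,0]),'t',t,'res',(Q-(M@R.T+t)).round(4).tolist())
for n,m in[('Y',(5,80)),('B',(5,0)),('R',(5,-80)),('stop',(-60,-92)),('app',(-60,0)),('corner',(-90,-125))]:print(n,(R@np.array(m)/1e3+t).round(4))
im=cv2.imread('pics/top0.png')
m=cv2.inRange(cv2.cvtColor(im,cv2.COLOR_BGR2HSV),(0,0,130),(180,60,255));k=m[205:260,190:220]
N,L,st,c=cv2.connectedComponentsWithStats(k);i=1+np.argmax(st[1:,4]);ys,xs=np.where(L==i);r=cv2.minAreaRect(np.stack([xs+190,ys+205],1).astype(np.float32));print(r)
b=np.array([onz('top',*q,.026)[:2] for q in cv2.boxPoints(r)]);print('app',b.round(4),b.mean(0).round(4))
print('jar lid',onz('top',238.6,215,.215).round(4))
```

```text
yel [ 0.5618 -0.2843  0.1528] 0.0049
red [ 0.5722 -0.4009  0.1545] 0.0032
blue [ 0.44   -0.4007  0.1518] 0.0092
bigred [ 0.3311 -0.3568  0.2078] 0.0104
yel base [ 0.5666 -0.2913]
stopper base base [ 0.4451 -0.2837]
stopper [ 0.4417 -0.2781  0.034 ] [ 0.4393 -0.2785  0.034 ]
chipY [0.6463 0.036 ]
chipB [ 0.6328 -0.0437]
chipR [ 0.6192 -0.1223]
d80 [0.5921 0.0454]
d0 [ 0.5791 -0.0341]
d-80 [ 0.5647 -0.113 ]
obl [ 0.513  -0.0277]
yaw -0.1599725949482752 t [ 0.57343986 -0.03400279] res [[0.0009, 0.0006], [0.0002, -0.0002], [-0.0007, 0.0002], [0.001, 0.0012], [0.0007, 0.0007], [-0.0009, 0.0008], [-0.0012, -0.0033]]
Y [0.5911 0.0442]
B [ 0.5784 -0.0348]
R [ 0.5656 -0.1138]
stop [ 0.4996 -0.1153]
app [ 0.5142 -0.0244]
corner [ 0.4647 -0.1431]
((203.98812866210938, 233.42376708984375), (34.11729049682617, 11.331262588500977), 81.11934661865234)
app [[0.5358 0.3493]
 [0.5404 0.3158]
 [0.4385 0.298 ]
 [0.4338 0.3311]] [0.4871 0.3235]
jar lid [0.4956 0.1915 0.215 ]
```

```bash
cat >> h.py <<'E'
def go(*pts):
    s=ctrl.get_state();q=s['tcp_rot'];phi=2*np.arctan2(q[1],q[0]);p=np.array(s['eef_pos']);X=np.array([np.cos(phi),np.sin(phi),0]);Y=np.array([X[1],-X[0],0])
    print('t',round(s['time'],2),'tcp',p.round(4),'phi',round(phi,4),'q',np.round(s['qpos'],2),'F',np.round(s['contact_force'],1),'open',round(s['opening']*85.4,1))
    for x,y,z,f in pts:
        d=np.array([x,y,z])-p;tw=(np.degrees(phi-f)+180)%360-180
        print((x,y,z,f),'->',[round(float(v),4) for v in (d@X,d@Y,-d[2])],'twist',round(float(tw),2),'rows',round(float(max(np.linalg.norm(d)/.05,abs(tw)/8.59)),1))
E
python3 - <<'E'
from h import *
go((.52,-.1,.33,.175),(.487,.3235,.33,.175))
im=cv2.imread('pics/top0.png');T=lambda u,v:((u+.5)/2.66+190-.5,(v+.5)/2.66+165-.5)
S=lambda u,v:((u+.5)/3+270-.5,(v+.5)/3+170-.5)
for n,a,b in[('yel',(596,77),(467,52)),('red',(708,65),(619,56)),('blue',(712,190),(637,149))]:print(n,onz('top',*T(*a),.155)[:2].round(4),onz('scene',*S(*b),.155)[:2].round(4))
E
```

```text
t 0.1 tcp [ 0.2128 -0.64    0.2411] phi 0.3208 q [-1.4   0.29  1.58 -0.    1.28 -0.15] F [ 0.  -0.5 -0.3] open 85.5
(0.52, -0.1, 0.33, 0.175) -> [0.4618, -0.4155, -0.0889] twist 8.36 rows 12.6
(0.487, 0.3235, 0.33, 0.175) -> [0.5641, -0.8278, -0.0889] twist 8.36 rows 20.1
yel [ 0.5611 -0.2815] [ 0.5585 -0.2866]
red [ 0.5721 -0.3992] [ 0.5718 -0.4024]
blue [ 0.4396 -0.3953] [ 0.436  -0.4044]
```

Request:
{"op": "step_arm", "data": {"motion": [{"offset": [0,0,-0.05],"twist": 0},{"offset": [0,0,-0.09],"twist": 0},{"offset": [0.46,-0.415,-0.09],"twist": 8.36},{"offset": [0.46,-0.415,-0.09],"twist": 8.36},{"offset": [0.46,-0.415,-0.09],"twist": 8.36},{"offset": [0.46,-0.415,-0.09],"twist": 8.36},{"offset": [0.46,-0.415,-0.09],"twist": 8.36},{"offset": [0.46,-0.415,-0.09],"twist": 8.36},{"offset": [0.46,-0.415,-0.09],"twist": 8.36},{"offset": [0.46,-0.415,-0.09],"twist": 8.36},{"offset": [0.46,-0.415,-0.09],"twist": 8.36},{"offset": [0.46,-0.415,-0.09],"twist": 8.36}], "gripper": 0.0854, "grip_force": 60}}

```text
time: 1.3
eef_pos: [0.4599, -0.2036, 0.332]
tcp_rot: [0.996, 0.087, -0.0, -0.0]
contact_force: [0.2, -1.2, 0.9]
opening: 1.0
finger_force: 0.0
```

```bash
python3 -c "
from h import *
go((.487,.3235,.33,.175),(.487,.3235,.06,.175))"
```

```text
t 1.3 tcp [ 0.4599 -0.2036  0.332 ] phi 0.1747 q [-0.62 -0.16  1.88  0.    1.42  0.78] F [ 0.2 -1.2  0.9] open 85.4
(0.487, 0.3235, 0.33, 0.175) -> [0.1182, -0.5143, 0.002] twist -0.02 rows 10.6
(0.487, 0.3235, 0.06, 0.175) -> [0.1182, -0.5143, 0.272] twist -0.02 rows 11.9
```

Request:
{"op": "step_arm", "data": {"motion": [{"offset": [0.118,-0.514,0.002],"twist": 0},{"offset": [0.118,-0.514,0.002],"twist": 0},{"offset": [0.118,-0.514,0.002],"twist": 0},{"offset": [0.118,-0.514,0.002],"twist": 0},{"offset": [0.118,-0.514,0.002],"twist": 0},{"offset": [0.118,-0.514,0.002],"twist": 0},{"offset": [0.118,-0.514,0.002],"twist": 0},{"offset": [0.118,-0.514,0.002],"twist": 0},{"offset": [0.118,-0.514,0.002],"twist": 0},{"offset": [0.118,-0.514,0.002],"twist": 0},{"offset": [0.118,-0.514,0.002],"twist": 0},{"offset": [0.118,-0.514,0.002],"twist": 0}]}}

```text
time: 2.5
eef_pos: [0.4855, 0.324, 0.3291]
tcp_rot: [0.996, 0.09, -0.001, -0.0]
contact_force: [-0.3, -1.0, -1.1]
opening: 1.001
finger_force: 0.0
```

```bash
python3 -c "
from h import *
go((.487,.3235,.05,.175),(.487,.3235,.016,.175))
snap('scene','s1')"
```

```text
t 2.5 tcp [0.4855 0.324  0.3291] phi 0.1794 q [0.41 0.03 1.71 0.   1.41 1.81] F [-0.3 -1.  -1.1] open 85.5
(0.487, 0.3235, 0.05, 0.175) -> [0.0014, 0.0008, 0.2791] twist 0.25 rows 5.6
(0.487, 0.3235, 0.016, 0.175) -> [0.0014, 0.0008, 0.3131] twist 0.25 rows 6.3
```

View pics/s1.png

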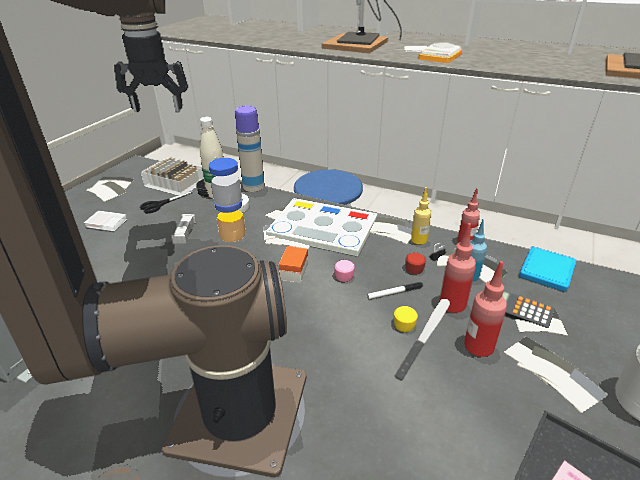

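The gripper is above the applicator, which sits at (183,228) in the scene view. The way down is clear of the jar at (230,200), so I'm descending.

Request:
{"op": "step_arm", "data": {"motion": [{"offset": [0.001,0.001,0.25],"twist": 0.25},{"offset": [0.001,0.001,0.25],"twist": 0.25},{"offset": [0.001,0.001,0.25],"twist": 0.25},{"offset": [0.001,0.001,0.25],"twist": 0.25},{"offset": [0.001,0.001,0.25],"twist": 0.25},{"offset": [0.001,0.001,0.27],"twist": 0.25},{"offset": [0.001,0.001,0.275],"twist": 0.25},{"offset": [0.001,0.001,0.275],"twist": 0.25}]}}

```text
time: 3.35
eef_pos: [0.4876, 0.3192, 0.0551]
tcp_rot: [0.996, 0.085, -0.0, 0.0]
contact_force: [0.5, -0.9, 0.5]
opening: 1.002
finger_force: 0.0
```

```bash
python3 -c "
from h import *
go((.487,.3235,.016,.175))
im=snap('top','t2');cv2.imwrite('pics/t2c.png',cv2.resize(im[180:290,150:290],None,fx=5,fy=5,interpolation=cv2.INTER_CUBIC))"
```

```text
t 3.35 tcp [0.4876 0.3192 0.0551] phi 0.1692 q [ 0.41  0.31  1.92 -0.    0.91  1.81] F [ 0.5 -0.9  0.5] open 85.5
(0.487, 0.3235, 0.016, 0.175) -> [0.0001, -0.0044, 0.0391] twist -0.33 rows 0.8
```

View pics/t2c.png

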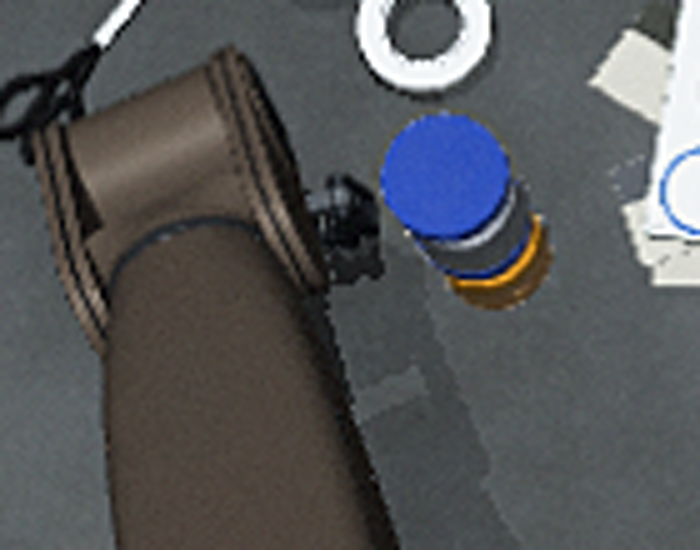

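The arm hides the applicator here. The hand, near (345,230) in the crop, is clear of the jar, so I'll continue down and close.

Request:
{"op": "step_arm", "data": {"motion": [{"offset": [0,-0.004,0.02],"twist": -0.3},{"offset": [0,-0.004,0.03],"twist": -0.3},{"offset": [0,-0.004,0.039],"twist": -0.3},{"offset": [0,-0.004,0.039],"twist": -0.3},{"offset": [0,-0.004,0.039],"twist": -0.3}]}}

```text
time: 3.9
eef_pos: [0.4872, 0.3242, 0.0169]
tcp_rot: [0.996, 0.088, 0.0, -0.0]
contact_force: [-0.6, 0.3, 0.8]
opening: 0.998
finger_force: 0.0
```

Request:
{"op": "step_arm", "data": {"motion": [{"offset": [0,0,0],"twist": 0},{"offset": [0,0,0],"twist": 0},{"offset": [0,0,0],"twist": 0},{"offset": [0,0,0],"twist": 0},{"offset": [0,0,0],"twist": 0},{"offset": [0,0,0],"twist": 0},{"offset": [0,0,0],"twist": 0},{"offset": [0,0,0],"twist": 0}], "gripper": 0.0}}

```text
time: 4.7
eef_pos: [0.4872, 0.3244, 0.0168]
tcp_rot: [0.996, 0.088, 0.0, -0.0]
contact_force: [0.2, -0.3, 4.0]
opening: 0.276
finger_force: 61.3
```

Request:
{"op": "step_arm", "data": {"motion": [{"offset": [0,0,-0.02],"twist": 0},{"offset": [0,0,-0.06],"twist": 0},{"offset": [0,0,-0.11],"twist": 0},{"offset": [0,0,-0.16],"twist": 0},{"offset": [0,0,-0.21],"twist": 0},{"offset": [0,0,-0.26],"twist": 0},{"offset": [0,0,-0.29],"twist": 0},{"offset": [0,0,-0.29],"twist": 0}]}}

```text
time: 5.5
eef_pos: [0.4884, 0.325, 0.3111]
tcp_rot: [0.996, 0.088, 0.004, -0.001]
contact_force: [0.6, -0.0, -4.7]
opening: 0.277
finger_force: 60.6
```

```bash
python3 -c "
from h import *
go((.514,-.024,.306,1.411))"
```

```text
t 5.5 tcp [0.4884 0.325  0.3111] phi 0.1759 q [0.41 0.04 1.73 0.   1.36 1.81] F [ 0.6 -0.  -4.7] open 23.7
(0.514, -0.024, 0.306, 1.411) -> [-0.0358, 0.3481, 0.0051] twist -70.77 rows 8.2
```

Request:
{"op": "step_arm", "data": {"motion": [{"offset": [-0.003,0.03,0],"twist": -6.4},{"offset": [-0.0065,0.063,0],"twist": -12.9},{"offset": [-0.01,0.095,0],"twist": -19.3},{"offset": [-0.013,0.127,0],"twist": -25.7},{"offset": [-0.0165,0.158,0],"twist": -32.2},{"offset": [-0.02,0.19,0],"twist": -38.6},{"offset": [-0.023,0.22,0],"twist": -45},{"offset": [-0.026,0.253,0],"twist": -51.5},{"offset": [-0.03,0.285,0],"twist": -58},{"offset": [-0.033,0.316,0],"twist": -64.3},{"offset": [-0.036,0.348,0],"twist": -70.8},{"offset": [-0.036,0.348,0],"twist": -70.8}]}}

```text
time: 6.7
eef_pos: [0.5108, -0.0276, 0.3013]
tcp_rot: [0.762, 0.647, -0.003, -0.002]
contact_force: [-0.5, 1.5, -4.3]
opening: 0.272
finger_force: 60.5
```

```bash
python3 -c "
from h import *
go((.514,-.024,.08,1.411))"
```

```text
t 6.7 tcp [ 0.5108 -0.0276  0.3013] phi 1.4085 q [-0.25 -0.12  1.9  -0.    1.37 -0.09] F [-0.5  1.5 -4.3] open 23.3
(0.514, -0.024, 0.08, 1.411) -> [0.0041, 0.0026, 0.2213] twist -0.14 rows 4.4
```

Request:
{"op": "step_arm", "data": {"motion": [{"offset": [0.003,0.003,0.05],"twist": 0},{"offset": [0.003,0.003,0.1],"twist": 0},{"offset": [0.003,0.003,0.15],"twist": 0},{"offset": [0.003,0.003,0.2],"twist": 0},{"offset": [0.003,0.003,0.24],"twist": 0},{"offset": [0.003,0.003,0.245],"twist": 0},{"offset": [0.003,0.003,0.245],"twist": 0},{"offset": [0.003,0.003,0.245],"twist": 0}]}}

```text
time: 7.5
eef_pos: [0.517, -0.0223, 0.0629]
tcp_rot: [0.761, 0.649, 0.001, 0.001]
contact_force: [0.7, -0.6, -3.6]
opening: 0.275
finger_force: 60.6
```

```bash
python3 -c "
from h import *
go((.514,-.024,.038,1.411))
im=snap('scene','s3');cv2.imwrite('pics/s3c.png',cv2.resize(im[170:270,230:400],None,fx=4.5,fy=4.5,interpolation=cv2.INTER_CUBIC))"
```

```text
t 7.5 tcp [ 0.517  -0.0223  0.0629] phi 1.4114 q [-0.24  0.17  2.08  0.    0.89 -0.08] F [ 0.7 -0.6 -3.6] open 23.5
(0.514, -0.024, 0.038, 1.411) -> [-0.0022, -0.0027, 0.0249] twist 0.02 rows 0.5
```

View pics/s3c.png

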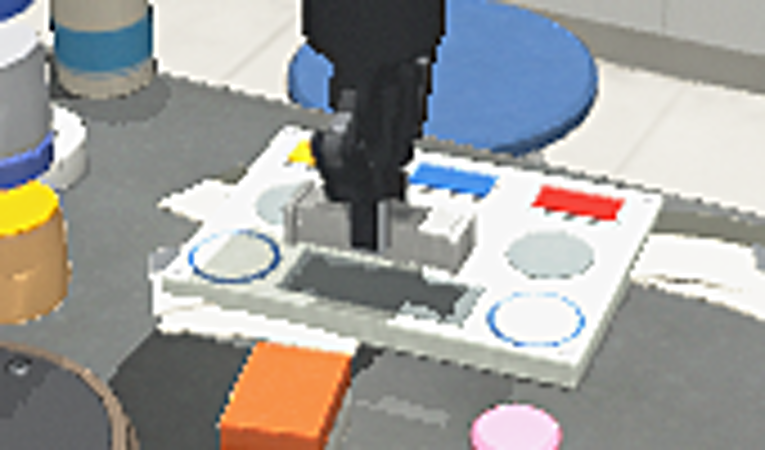

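The bar hangs at (380,230) in the crop, parallel to the oblong at (380,285). The height gap between them explains the offset. Lowering to touch.

Request:
{"op": "step_arm", "data": {"motion": [{"offset": [-0.002,-0.003,0.01],"twist": 0},{"offset": [-0.002,-0.003,0.018],"twist": 0},{"offset": [-0.002,-0.003,0.023],"twist": 0},{"offset": [-0.002,-0.003,0.025],"twist": 0},{"offset": [-0.002,-0.003,0.025],"twist": 0},{"offset": [-0.002,-0.003,0.025],"twist": 0}]}}

```text
time: 8.15
eef_pos: [0.5123, -0.0238, 0.0369]
tcp_rot: [0.761, 0.649, -0.0, -0.0]
contact_force: [-4.0, 0.2, 3.6]
opening: 0.276
finger_force: 61.6
```

Request:
{"op": "step_arm", "data": {"motion": [{"offset": [0,0,0],"twist": 0},{"offset": [0,0,0],"twist": 0},{"offset": [0,0,0],"twist": 0},{"offset": [0,0,0],"twist": 0},{"offset": [0,0,-0.03],"twist": 0},{"offset": [0,0,-0.08],"twist": 0},{"offset": [0,0,-0.13],"twist": 0},{"offset": [0,0,-0.18],"twist": 0},{"offset": [0,0,-0.2],"twist": 0}], "gripper": 0.06}}

```text
time: 9.05
eef_pos: [0.5149, -0.0243, 0.2429]
tcp_rot: [0.761, 0.649, 0.003, 0.004]
contact_force: [-0.3, 0.2, 1.0]
opening: 0.704
finger_force: 0.0
```

```bash
python3 -c "
from h import *
go((.4405,-.2785,.236,1.411),(.4405,-.2785,.06,1.411))"
```

```text
t 9.05 tcp [ 0.5149 -0.0243  0.2429] phi 1.4116 q [-0.24 -0.08  1.97  0.    1.24 -0.09] F [-0.3  0.2  1. ] open 60.1
(0.4405, -0.2785, 0.236, 1.411) -> [-0.2628, -0.0331, 0.0069] twist 0.03 rows 5.3
(0.4405, -0.2785, 0.06, 1.411) -> [-0.2628, -0.0331, 0.1829] twist 0.03 rows 6.4
```

Request:
{"op": "step_arm", "data": {"motion": [{"offset": [-0.263,-0.033,0],"twist": 0},{"offset": [-0.263,-0.033,0],"twist": 0},{"offset": [-0.263,-0.033,0],"twist": 0},{"offset": [-0.263,-0.033,0],"twist": 0},{"offset": [-0.263,-0.033,0],"twist": 0},{"offset": [-0.263,-0.033,0.02],"twist": 0},{"offset": [-0.263,-0.033,0.07],"twist": 0},{"offset": [-0.263,-0.033,0.12],"twist": 0},{"offset": [-0.263,-0.033,0.16],"twist": 0},{"offset": [-0.263,-0.033,0.165],"twist": 0},{"offset": [-0.263,-0.033,0.165],"twist": 0}], "gripper": 0.0854}}

```text
time: 10.15
eef_pos: [0.4377, -0.2779, 0.0708]
tcp_rot: [0.761, 0.649, -0.0, -0.001]
contact_force: [0.3, -0.5, 0.1]
opening: 1.0
finger_force: 0.0
```

```bash
python3 -c "
from h import *
go((.4405,-.2785,.022,1.411))
im=snap('scene','s4');cv2.imwrite('pics/s4c.png',cv2.resize(im[170:290,270:500],None,fx=3.4,fy=3.4,interpolation=cv2.INTER_CUBIC))
im=snap('top','t4')"
```

```text
t 10.15 tcp [ 0.4377 -0.2779  0.0708] phi 1.4114 q [-0.76  0.16  2.07  0.    0.91 -0.6 ] F [ 0.3 -0.5  0.1] open 85.4
(0.4405, -0.2785, 0.022, 1.411) -> [-0.0002, 0.0028, 0.0488] twist 0.02 rows 1.0
```

View pics/s4c.png

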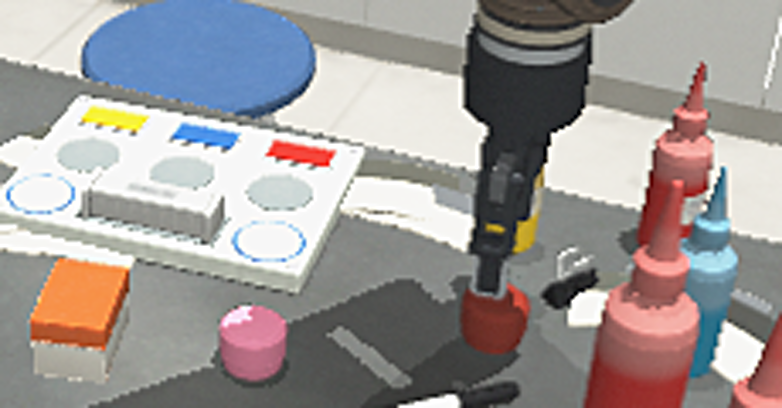

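The applicator lies on its oblong at (155,205), and the stopper at (495,318) is centred between the fingers. Descending and gripping.

Request:
{"op": "step_arm", "data": {"motion": [{"offset": [0,0.003,0.03],"twist": 0},{"offset": [0,0.003,0.045],"twist": 0},{"offset": [0,0.003,0.05],"twist": 0},{"offset": [0,0.003,0.05],"twist": 0}]}}

```text
time: 10.65
eef_pos: [0.4411, -0.2787, 0.0216]
tcp_rot: [0.761, 0.649, -0.0, -0.0]
contact_force: [0.1, -0.4, 0.5]
opening: 1.003
finger_force: 0.0
```

Request:
{"op": "step_arm", "data": {"motion": [{"offset": [0,0,0],"twist": 0},{"offset": [0,0,0],"twist": 0},{"offset": [0,0,0],"twist": 0},{"offset": [0,0,0],"twist": 0},{"offset": [0,0,0],"twist": 0},{"offset": [0,0,0],"twist": 0}], "gripper": 0.0, "grip_force": 40}}

```text
time: 11.25
eef_pos: [0.4419, -0.2794, 0.0225]
tcp_rot: [0.761, 0.649, 0.0, 0.001]
contact_force: [-0.2, 1.3, 6.5]
opening: 0.506
finger_force: 41.0
```

Request:
{"op": "step_arm", "data": {"motion": [{"offset": [0,0,-0.03],"twist": 0},{"offset": [0,0,-0.08],"twist": 0},{"offset": [0,0,-0.12],"twist": 0},{"offset": [0,0,-0.12],"twist": 0}]}}

```text
time: 11.65
eef_pos: [0.444, -0.2814, 0.1479]
tcp_rot: [0.761, 0.649, 0.001, 0.006]
contact_force: [1.3, -0.3, -0.2]
opening: 0.506
finger_force: 41.0
```

```bash
python3 -c "
from h import *
go((.4998,-.1148,.141,1.411),(.4998,-.1148,.06,1.411))"
```

```text
t 11.65 tcp [ 0.444  -0.2814  0.1479] phi 1.4117 q [-0.76  0.05  2.03 -0.    1.05 -0.6 ] F [ 1.3 -0.3 -0.2] open 43.2
(0.4998, -0.1148, 0.141, 1.411) -> [0.1734, 0.0287, 0.0069] twist 0.04 rows 3.5
(0.4998, -0.1148, 0.06, 1.411) -> [0.1734, 0.0287, 0.0879] twist 0.04 rows 3.9
```

Request:
{"op": "step_arm", "data": {"motion": [{"offset": [0.045,0.008,0],"twist": 0},{"offset": [0.09,0.016,0],"twist": 0},{"offset": [0.13,0.023,0],"twist": 0},{"offset": [0.171,0.031,0],"twist": 0},{"offset": [0.171,0.031,0.03],"twist": 0},{"offset": [0.171,0.031,0.07],"twist": 0},{"offset": [0.171,0.031,0.08],"twist": 0},{"offset": [0.171,0.031,0.08],"twist": 0},{"offset": [0.171,0.031,0.08],"twist": 0}]}}

```text
time: 12.55
eef_pos: [0.4992, -0.1153, 0.062]
tcp_rot: [0.761, 0.648, 0.0, 0.0]
contact_force: [-0.5, -0.1, -0.3]
opening: 0.503
finger_force: 41.0
```

```bash
python3 -c "
from h import *
go((.4998,-.1148,.0425,1.411))"
```

```text
t 12.55 tcp [ 0.4992 -0.1153  0.062 ] phi 1.4109 q [-0.43  0.16  2.09 -0.    0.89 -0.27] F [-0.5 -0.1 -0.3] open 43.0
(0.4998, -0.1148, 0.0425, 1.411) -> [0.0005, 0.0005, 0.0195] twist -0.0 rows 0.4
```

Request:
{"op": "step_arm", "data": {"motion": [{"offset": [0.0005,0.0005,0.01],"twist": 0},{"offset": [0.0005,0.0005,0.016],"twist": 0},{"offset": [0.0005,0.0005,0.02],"twist": 0},{"offset": [0.0005,0.0005,0.02],"twist": 0},{"offset": [0.0005,0.0005,0.02],"twist": 0}]}}

```text
time: 13.05
eef_pos: [0.4998, -0.1147, 0.0425]
tcp_rot: [0.761, 0.649, -0.0, 0.0]
contact_force: [-2.1, 1.0, 5.4]
opening: 0.502
finger_force: 41.5
```

Request:
{"op": "step_arm", "data": {"motion": [{"offset": [0,0,0],"twist": 0},{"offset": [0,0,0],"twist": 0},{"offset": [0,0,0],"twist": 0},{"offset": [0,0,0],"twist": 0},{"offset": [0,0,-0.03],"twist": 0},{"offset": [0,0,-0.08],"twist": 0},{"offset": [0,0,-0.13],"twist": 0},{"offset": [0,0,-0.18],"twist": 0},{"offset": [0,0,-0.2],"twist": 0},{"offset": [0,0,-0.2],"twist": 0}], "gripper": 0.075}}

```text
time: 14.05
eef_pos: [0.5015, -0.1152, 0.2462]
tcp_rot: [0.761, 0.649, 0.002, 0.004]
contact_force: [-0.4, 0.4, -0.0]
opening: 0.88
finger_force: 0.0
```

Run:
```python
from h import *
go((.5605,-.284,.24,1.411))
# bottle axes: left/right colour extents in scene -> mid bearing; saved frame s1 (unobstructed)
s=cv2.cvtColor(cv2.imread('pics/s1.png'),cv2.COLOR_BGR2HSV)
for n,lo,hi,roi in[('yel',(15,110,80),(32,255,255),(405,180,440,250)),('blue',(95,90,60),(112,255,255),(470,215,492,262)),('red',(172,100,60),(180,255,255),(455,185,485,225))]:
    x0,y0,x1,y1=roi;m=cv2.inRange(s,lo,hi)[y0:y1,x0:x1];
    if n=='red': m|=cv2.inRange(s,(0,100,60),(6,255,255))[y0:y1,x0:x1]
    N,L,st,c=cv2.connectedComponentsWithStats(m);i=1+np.argmax(st[1:,4]);L=L==i
    print(n,[(int(y+y0),int(np.where(L[y])[0].min()+x0),int(np.where(L[y])[0].max()+x0)) for y in range(0,y1-y0,4) if L[y].any()])
```

```text
t 14.05 tcp [ 0.5015 -0.1152  0.2462] phi 1.4116 q [-0.42 -0.08  1.97  0.    1.25 -0.26] F [-0.4  0.4 -0. ] open 75.2
(0.5605, -0.284, 0.24, 1.411) -> [-0.1573, 0.0851, 0.0062] twist 0.03 rows 3.6
yel [(188, 425, 426), (192, 424, 426), (196, 423, 426), (200, 421, 427), (204, 420, 427), (208, 417, 428), (212, 415, 430), (216, 414, 430), (220, 414, 429), (224, 413, 429), (228, 412, 419), (232, 412, 418), (236, 412, 427), (240, 411, 426), (244, 417, 421)]
blue [(219, 482, 482), (223, 481, 482), (227, 480, 482), (231, 478, 482), (235, 474, 483), (239, 474, 483)]
red [(189, 476, 476), (193, 474, 476), (197, 473, 475), (201, 470, 475), (205, 468, 476), (209, 465, 476), (213, 463, 473), (217, 462, 478), (221, 461, 477)]
```

Request:
{"op": "step_arm", "data": {"motion": [{"offset": [-0.155,0.085,0],"twist": 0},{"offset": [-0.155,0.085,0],"twist": 0},{"offset": [-0.155,0.085,0],"twist": 0},{"offset": [-0.155,0.085,0],"twist": 0},{"offset": [-0.155,0.085,0],"twist": 0},{"offset": [-0.155,0.085,0.03],"twist": 0},{"offset": [-0.155,0.085,0.07],"twist": 0},{"offset": [-0.155,0.085,0.1],"twist": 0},{"offset": [-0.155,0.085,0.12],"twist": 0},{"offset": [-0.155,0.085,0.12],"twist": 0},{"offset": [-0.155,0.085,0.12],"twist": 0}], "gripper": 0.0854}}

```text
time: 15.15
eef_pos: [0.5581, -0.2797, 0.1204]
tcp_rot: [0.761, 0.649, -0.0, -0.001]
contact_force: [0.2, -0.6, 0.1]
opening: 1.002
finger_force: 0.0
```

Run:
```python
from h import *
go((.560,-.286,.096,1.411))
a=snap('scene','s5');b=snap('top','t5')
cv2.imwrite('pics/c5.png',np.hstack([cv2.resize(a[150:270,370:490],(400,400),interpolation=2),cv2.resize(b[150:250,370:470],(400,400),interpolation=2)]))
```

```text
t 15.15 tcp [ 0.5581 -0.2797  0.1204] phi 1.4121 q [-0.63  0.3   1.79  0.    1.05 -0.47] F [ 0.2 -0.6  0.1] open 85.5
(0.56, -0.286, 0.096, 1.411) -> [-0.0059, 0.0029, 0.0244] twist 0.06 rows 0.5
```

View pics/c5.png

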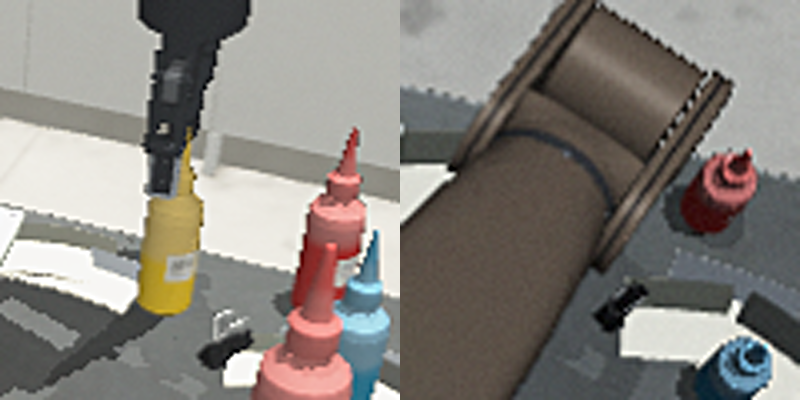

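In the left crop the near finger tip is at about (162,190) and the nozzle base at (188,190). I'll check whether that offset is real or perspective.

```bash
cat >> h.py <<'E'
def proj(cam,p):
    c=ctrl.calibration(cam);T=np.linalg.inv(np.array(c['cam_to_world']));q=T[:3,:3]@np.array(p)+T[:3,3]
    a,b=q[0]/-q[2],-q[1]/-q[2];f=1+c['k1']*(a*a+b*b);return np.round([c['fx']*a*f+c['cx'],c['fy']*b*f+c['cy']],1)
E
python3 - <<'E'
from h import *
p=np.array([.5581,-.2797,.1204]);d=np.array([.987,-.159,0])
print('finger',proj('scene',p-.049*d-[0,0,.005]))
for y in(-.280,-.284,-.288):
    print(y,[proj('scene',(.561,y,z)).tolist() for z in(.155,.1,.05,.0)],proj('top',(.561,y,.155)))
E
```

```text
finger [416.7 211.4]
-0.28 [[422.5, 186.3], [419.9, 206.1], [417.6, 223.2], [415.4, 239.5]] [413.2 193.7]
-0.284 [[424.2, 186.4], [421.5, 206.3], [419.2, 223.4], [417.0, 239.6]] [414.6 193.6]
-0.288 [[425.9, 186.5], [423.2, 206.4], [420.9, 223.5], [418.6, 239.8]] [416.1 193.6]
```

Request:
{"op": "step_arm", "data": {"motion": [{"offset": [-0.004,0.003,0.01],"twist": 0},{"offset": [-0.004,0.003,0.016],"twist": 0},{"offset": [-0.004,0.003,0.021],"twist": 0},{"offset": [-0.004,0.003,0.024],"twist": 0},{"offset": [-0.004,0.003,0.024],"twist": 0}]}}

```text
time: 15.75
eef_pos: [0.5605, -0.285, 0.0964]
tcp_rot: [0.761, 0.649, -0.0, -0.001]
contact_force: [-0.2, -0.1, 0.1]
opening: 0.999
finger_force: 0.0
```

Run:
```python
from h import *
go((.560,-.284,.096,1.411))
a=snap('scene','s6')
cv2.imwrite('pics/c6.png',cv2.resize(a[150:270,370:490],(600,600),interpolation=2))
```

```text
t 15.75 tcp [ 0.5605 -0.285   0.0964] phi 1.4114 q [-0.63  0.34  1.79  0.    1.01 -0.47] F [-0.2 -0.1  0.1] open 85.4
(0.56, -0.284, 0.096, 1.411) -> [0.0009, -0.0007, 0.0004] twist 0.02 rows 0.0
```

View pics/c6.png

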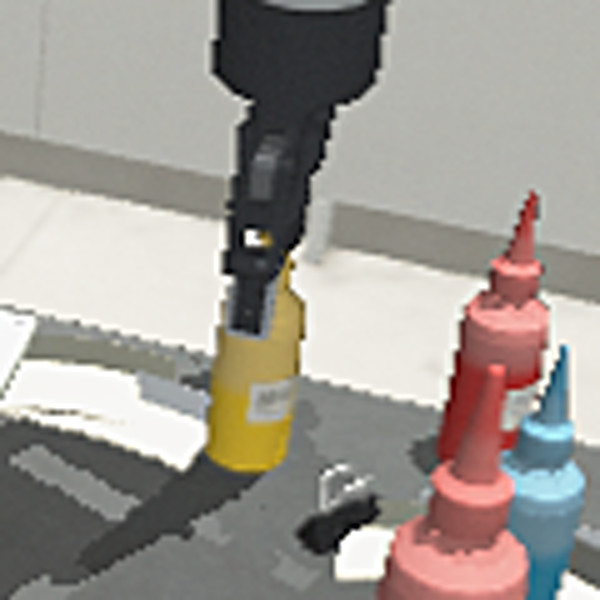

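The fingers straddle the yellow bottle at (258,310), and the palm at (300,100) is clear of the nozzle. Closing.

Request:
{"op": "step_arm", "data": {"motion": [{"offset": [0.002,0,0.002],"twist": 0},{"offset": [0.002,0,0.003],"twist": 0},{"offset": [0.002,0,0.003],"twist": 0}]}}

```text
time: 16.1
eef_pos: [0.5613, -0.2832, 0.0943]
tcp_rot: [0.761, 0.649, -0.0, -0.0]
contact_force: [-1.0, -0.2, -0.5]
opening: 1.001
finger_force: 0.0
```

Request:
{"op": "step_arm", "data": {"motion": [{"offset": [0,0,0],"twist": 0},{"offset": [0,0,0],"twist": 0},{"offset": [0,0,0],"twist": 0},{"offset": [0,0,0],"twist": 0},{"offset": [0,0,0],"twist": 0},{"offset": [0,0,0],"twist": 0},{"offset": [0,0,0],"twist": 0}], "gripper": 0.0, "grip_force": 35}}

```text
time: 16.8
eef_pos: [0.5616, -0.2835, 0.0947]
tcp_rot: [0.761, 0.649, 0.0, 0.0]
contact_force: [0.5, -0.5, 1.1]
opening: 0.474
finger_force: 35.6
```

Request:
{"op": "step_arm", "data": {"motion": [{"offset": [0,0,-0.01],"twist": 0},{"offset": [0,0,-0.03],"twist": 0},{"offset": [0,0,-0.06],"twist": 0},{"offset": [0,0,-0.09],"twist": 0},{"offset": [0,0,-0.12],"twist": 0},{"offset": [0,0,-0.12],"twist": 0},{"offset": [0,0,-0.12],"twist": 0}]}}

```text
time: 17.5
eef_pos: [0.5613, -0.2833, 0.2148]
tcp_rot: [0.761, 0.649, 0.0, 0.0]
contact_force: [-0.1, 0.5, -1.2]
opening: 0.475
finger_force: 35.5
```

Run:
```python
from h import *
go((.5913,.0447,.212,1.411),(.5913,.0447,.116,1.411))
```

```text
t 17.5 tcp [ 0.5613 -0.2833  0.2148] phi 1.4115 q [-0.63  0.21  1.72 -0.    1.21 -0.47] F [-0.1  0.5 -1.2] open 40.6
(0.5913, 0.0447, 0.212, 1.411) -> [0.3286, -0.0224, 0.0028] twist 0.03 rows 6.6
(0.5913, 0.0447, 0.116, 1.411) -> [0.3286, -0.0224, 0.0988] twist 0.03 rows 6.9
```

Request:
{"op": "step_arm", "data": {"motion": [{"offset": [0.025,-0.002,0],"twist": 0},{"offset": [0.065,-0.005,0],"twist": 0},{"offset": [0.11,-0.008,0],"twist": 0},{"offset": [0.155,-0.011,0],"twist": 0},{"offset": [0.2,-0.014,0],"twist": 0},{"offset": [0.245,-0.017,0],"twist": 0},{"offset": [0.285,-0.02,0],"twist": 0},{"offset": [0.315,-0.022,0],"twist": 0},{"offset": [0.3286,-0.0224,0],"twist": 0},{"offset": [0.3286,-0.0224,0.04],"twist": 0},{"offset": [0.3286,-0.0224,0.075],"twist": 0},{"offset": [0.3286,-0.0224,0.085],"twist": 0}]}}

```text
time: 18.7
eef_pos: [0.5872, 0.0445, 0.123]
tcp_rot: [0.761, 0.648, -0.004, -0.004]
contact_force: [-0.1, -0.3, -1.0]
opening: 0.476
finger_force: 35.6
```

Request:
{"op": "step_arm", "data": {"motion": [{"offset": [0,0,0],"twist": 0},{"offset": [0,0,0],"twist": 0}]}}

```text
time: 18.9
eef_pos: [0.5921, 0.0441, 0.1302]
tcp_rot: [0.761, 0.648, 0.0, 0.0]
contact_force: [0.4, -0.4, 1.1]
opening: 0.477
finger_force: 35.6
```

Run:
```python
from h import *
go((.5913,.0447,.1155,1.411))
a=snap('scene','s7')
cv2.imwrite('pics/c7.png',cv2.resize(a[150:270,260:400],(700,600),interpolation=2))
```

```text
t 18.9 tcp [0.5921 0.0441 0.1302] phi 1.4107 q [-0.1   0.23  1.87 -0.    1.05  0.06] F [ 0.4 -0.4  1.1] open 40.7
(0.5913, 0.0447, 0.1155, 1.411) -> [0.0005, -0.0009, 0.0147] twist -0.02 rows 0.3
```

View pics/c7.png

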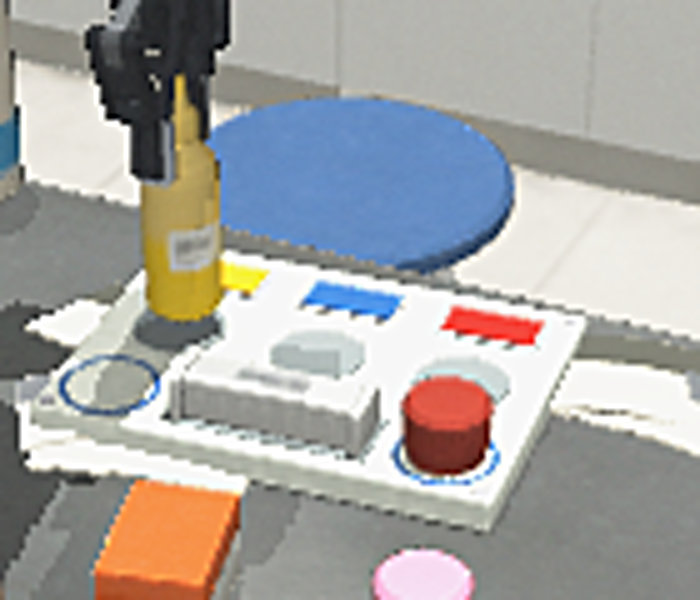

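The yellow bottle hangs upright over its disc at (183,325), and the stopper stands centred on the right-hand ring at (447,440). Lowering.

Request:
{"op": "step_arm", "data": {"motion": [{"offset": [0.0005,-0.001,0.007],"twist": 0},{"offset": [0.0005,-0.001,0.012],"twist": 0},{"offset": [0.0005,-0.001,0.0155],"twist": 0},{"offset": [0.0005,-0.001,0.0155],"twist": 0},{"offset": [0.0005,-0.001,0.0155],"twist": 0}]}}

```text
time: 19.45
eef_pos: [0.5908, 0.0453, 0.1146]
tcp_rot: [0.761, 0.649, 0.0, 0.0]
contact_force: [-1.5, 0.6, 3.6]
opening: 0.474
finger_force: 36.0
```

Request:
{"op": "step_arm", "data": {"motion": [{"offset": [0,0,0],"twist": 0},{"offset": [0,0,0],"twist": 0},{"offset": [0,0,0],"twist": 0},{"offset": [0,0,0],"twist": 0},{"offset": [0,0,-0.02],"twist": 0},{"offset": [0,0,-0.05],"twist": 0},{"offset": [0,0,-0.1],"twist": 0},{"offset": [0,0,-0.14],"twist": 0},{"offset": [0,0,-0.14],"twist": 0},{"offset": [0,0,-0.14],"twist": 0}], "gripper": 0.07}}

```text
time: 20.45
eef_pos: [0.591, 0.0453, 0.2553]
tcp_rot: [0.761, 0.649, 0.001, 0.001]
contact_force: [-0.6, 0.8, -1.1]
opening: 0.817
finger_force: 0.0
```

Run:
```python
from h import *
go((.572,-.399,.25,1.411))
```

```text
t 20.45 tcp [0.591  0.0453 0.2553] phi 1.4114 q [-0.09  0.1   1.77  0.    1.27  0.06] F [-0.6  0.8 -1.1] open 69.8
(0.572, -0.399, 0.25, 1.411) -> [-0.4417, 0.0517, 0.0053] twist 0.02 rows 8.9
```

Request:
{"op": "step_arm", "data": {"motion": [{"offset": [-0.4415,0.052,0],"twist": 0},{"offset": [-0.4415,0.052,0],"twist": 0},{"offset": [-0.4415,0.052,0],"twist": 0},{"offset": [-0.4415,0.052,0],"twist": 0},{"offset": [-0.4415,0.052,0],"twist": 0},{"offset": [-0.4415,0.052,0],"twist": 0},{"offset": [-0.4415,0.052,0],"twist": 0},{"offset": [-0.4415,0.052,0],"twist": 0},{"offset": [-0.4415,0.052,0],"twist": 0},{"offset": [-0.4415,0.052,0.04],"twist": 0},{"offset": [-0.4415,0.052,0.08],"twist": 0},{"offset": [-0.4415,0.052,0.12],"twist": 0}], "gripper": 0.0854}}

```text
time: 21.65
eef_pos: [0.5702, -0.3985, 0.1295]
tcp_rot: [0.762, 0.648, -0.0, -0.002]
contact_force: [0.5, 0.7, 0.1]
opening: 1.003
finger_force: 0.0
```

Request:
{"op": "step_arm", "data": {"motion": [{"offset": [0,0,0],"twist": 0},{"offset": [0,0,0],"twist": 0}]}}

```text
time: 21.85
eef_pos: [0.5707, -0.3979, 0.1314]
tcp_rot: [0.761, 0.649, -0.0, -0.002]
contact_force: [0.1, -0.4, 0.6]
opening: 0.997
finger_force: 0.0
```

Run:
```python
from h import *
go((.572,-.399,.0945,1.411))
a=snap('scene','s8')
d=np.array([.987,-.159,0])
p=ctrl.get_state()['eef_pos'];print('finger',proj('scene',p-.049*d-[0,0,.005]),[proj('scene',(.572,-.399,z)).tolist() for z in (.155,.1,.0)])
cv2.imwrite('pics/c8.png',cv2.resize(a[150:270,400:520],(600,600),interpolation=2))
```

```text
t 21.85 tcp [ 0.5707 -0.3979  0.1314] phi 1.4115 q [-0.75  0.43  1.6   0.    1.12 -0.6 ] F [ 0.1 -0.4  0.6] open 85.1
(0.572, -0.399, 0.0945, 1.411) -> [-0.0009, 0.0014, 0.0369] twist 0.03 rows 0.7
finger [470.5 207.8] [[474.5, 188.2], [470.3, 208.2], [463.4, 241.9]]
```

View pics/c8.png

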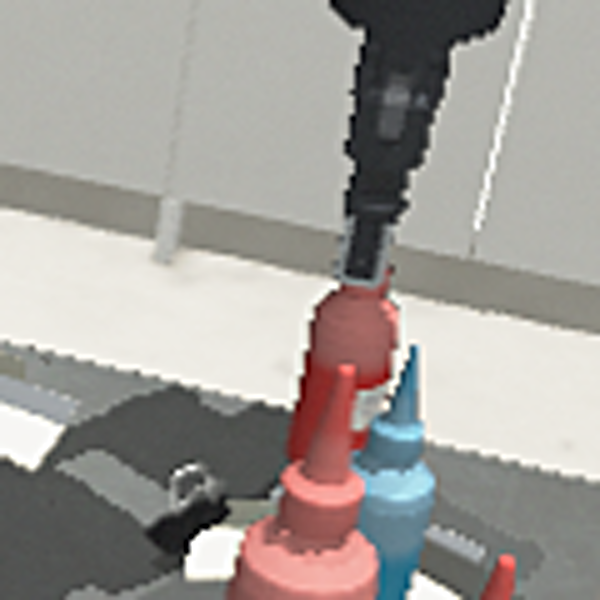

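The near finger at (360,265) lines up with the red bottle's shoulder at (355,310), as predicted, so I'll descend and grip.

Request:
{"op": "step_arm", "data": {"motion": [{"offset": [-0.001,0.001,0.015],"twist": 0},{"offset": [-0.001,0.001,0.025],"twist": 0},{"offset": [-0.001,0.001,0.033],"twist": 0},{"offset": [-0.001,0.001,0.037],"twist": 0},{"offset": [-0.001,0.001,0.037],"twist": 0}]}}

```text
time: 22.4
eef_pos: [0.5721, -0.3995, 0.0957]
tcp_rot: [0.761, 0.649, -0.0, -0.001]
contact_force: [-0.1, -0.5, -0.3]
opening: 1.003
finger_force: 0.0
```

Request:
{"op": "step_arm", "data": {"motion": [{"offset": [0,0,0],"twist": 0},{"offset": [0,0,0],"twist": 0},{"offset": [0,0,0],"twist": 0},{"offset": [0,0,0],"twist": 0},{"offset": [0,0,0],"twist": 0},{"offset": [0,0,0],"twist": 0},{"offset": [0,0,0],"twist": 0}], "gripper": 0.0}}

```text
time: 23.1
eef_pos: [0.573, -0.4004, 0.0978]
tcp_rot: [0.761, 0.649, 0.0, 0.001]
contact_force: [0.5, -0.9, 3.2]
opening: 0.472
finger_force: 35.5
```

Request:
{"op": "step_arm", "data": {"motion": [{"offset": [0,0,-0.01],"twist": 0},{"offset": [0,0,-0.03],"twist": 0},{"offset": [0,0,-0.06],"twist": 0},{"offset": [0,0,-0.09],"twist": 0},{"offset": [0,0,-0.12],"twist": 0},{"offset": [0,0,-0.12],"twist": 0},{"offset": [0,0,-0.12],"twist": 0}]}}

```text
time: 23.8
eef_pos: [0.5724, -0.3999, 0.217]
tcp_rot: [0.761, 0.649, -0.0, 0.0]
contact_force: [-0.3, 0.4, -1.3]
opening: 0.472
finger_force: 35.5
```

Run:
```python
from h import *
go((.5658,-.1133,.212,1.411),(.5658,-.1133,.13,1.411))
```

```text
t 23.8 tcp [ 0.5724 -0.3999  0.217 ] phi 1.4115 q [-0.75  0.36  1.54 -0.    1.25 -0.6 ] F [-0.3  0.4 -1.3] open 40.3
(0.5658, -0.1133, 0.212, 1.411) -> [0.2819, -0.052, 0.005] twist 0.03 rows 5.7
(0.5658, -0.1133, 0.13, 1.411) -> [0.2819, -0.052, 0.087] twist 0.03 rows 6.0
```

Request:
{"op": "step_arm", "data": {"motion": [{"offset": [0.025,-0.005,0],"twist": 0},{"offset": [0.065,-0.012,0],"twist": 0},{"offset": [0.11,-0.02,0],"twist": 0},{"offset": [0.155,-0.029,0],"twist": 0},{"offset": [0.2,-0.037,0],"twist": 0},{"offset": [0.24,-0.044,0],"twist": 0},{"offset": [0.27,-0.05,0],"twist": 0},{"offset": [0.282,-0.052,0],"twist": 0},{"offset": [0.282,-0.052,0.04],"twist": 0},{"offset": [0.282,-0.052,0.075],"twist": 0},{"offset": [0.282,-0.052,0.085],"twist": 0},{"offset": [0.282,-0.052,0.085],"twist": 0}]}}

```text
time: 25.0
eef_pos: [0.5639, -0.1131, 0.1285]
tcp_rot: [0.761, 0.648, -0.002, -0.003]
contact_force: [-0.2, -0.1, -0.4]
opening: 0.468
finger_force: 35.6
```

Request:
{"op": "step_arm", "data": {"motion": [{"offset": [0,0,0],"twist": 0},{"offset": [0,0,0],"twist": 0}]}}

```text
time: 25.2
eef_pos: [0.5673, -0.1142, 0.134]
tcp_rot: [0.761, 0.648, 0.001, 0.002]
contact_force: [-0.1, -0.3, -1.0]
opening: 0.474
finger_force: 35.6
```

Run:
```python
from h import *
go((.5658,-.1133,.1165,1.411))
```

```text
t 25.2 tcp [ 0.5673 -0.1142  0.134 ] phi 1.411 q [-0.37  0.19  1.9  -0.    1.05 -0.21] F [-0.1 -0.3 -1. ] open 40.5
(0.5658, -0.1133, 0.1165, 1.411) -> [0.0006, -0.0017, 0.0175] twist 0.0 rows 0.4
```

Request:
{"op": "step_arm", "data": {"motion": [{"offset": [0.0005,-0.001,0.007],"twist": 0},{"offset": [0.0005,-0.001,0.013],"twist": 0},{"offset": [0.0005,-0.001,0.0165],"twist": 0},{"offset": [0.0005,-0.001,0.0165],"twist": 0},{"offset": [0.0005,-0.001,0.0165],"twist": 0}]}}

```text
time: 25.7
eef_pos: [0.5657, -0.113, 0.1175]
tcp_rot: [0.761, 0.649, 0.0, 0.0]
contact_force: [-2.8, 0.8, 8.0]
opening: 0.471
finger_force: 36.3
```

Contact with the board at 8 N. Releasing.

Request:
{"op": "step_arm", "data": {"motion": [{"offset": [0,0,0],"twist": 0},{"offset": [0,0,0],"twist": 0},{"offset": [0,0,0],"twist": 0},{"offset": [0,0,0],"twist": 0},{"offset": [0,0,-0.02],"twist": 0},{"offset": [0,0,-0.05],"twist": 0},{"offset": [0,0,-0.1],"twist": 0},{"offset": [0,0,-0.14],"twist": 0},{"offset": [0,0,-0.14],"twist": 0},{"offset": [0,0,-0.14],"twist": 0}], "gripper": 0.07}}

```text
time: 26.7
eef_pos: [0.5655, -0.1128, 0.2566]
tcp_rot: [0.761, 0.649, 0.001, 0.001]
contact_force: [0.1, -0.4, -0.9]
opening: 0.819
finger_force: 0.0
```

Run:
```python
from h import *
go((.438,-.399,.25,1.411))
```

```text
t 26.7 tcp [ 0.5655 -0.1128  0.2566] phi 1.4115 q [-0.37  0.06  1.81  0.    1.27 -0.21] F [ 0.1 -0.4 -0.9] open 69.9
(0.438, -0.399, 0.25, 1.411) -> [-0.3028, -0.0805, 0.0066] twist 0.03 rows 6.3
```

Request:
{"op": "step_arm", "data": {"motion": [{"offset": [-0.303,-0.08,0],"twist": 0},{"offset": [-0.303,-0.08,0],"twist": 0},{"offset": [-0.303,-0.08,0],"twist": 0},{"offset": [-0.303,-0.08,0],"twist": 0},{"offset": [-0.303,-0.08,0],"twist": 0},{"offset": [-0.303,-0.08,0],"twist": 0},{"offset": [-0.303,-0.08,0],"twist": 0},{"offset": [-0.303,-0.08,0.03],"twist": 0},{"offset": [-0.303,-0.08,0.07],"twist": 0},{"offset": [-0.303,-0.08,0.11],"twist": 0},{"offset": [-0.303,-0.08,0.125],"twist": 0},{"offset": [-0.303,-0.08,0.125],"twist": 0}], "gripper": 0.0854}}

```text
time: 27.9
eef_pos: [0.4364, -0.3965, 0.1259]
tcp_rot: [0.761, 0.649, 0.0, -0.004]
contact_force: [0.2, -0.2, 0.5]
opening: 0.999
finger_force: 0.0
```

Request:
{"op": "step_arm", "data": {"motion": [{"offset": [0,0,0],"twist": 0},{"offset": [0,0,0],"twist": 0}]}}

```text
time: 28.1
eef_pos: [0.4392, -0.4002, 0.1329]
tcp_rot: [0.761, 0.649, -0.0, 0.002]
contact_force: [-0.9, 0.1, 0.2]
opening: 1.001
finger_force: 0.0
```

Run:
```python
from h import *
go((.438,-.399,.097,1.411))
a=snap('scene','s9');b=snap('top','t9')
d=np.array([.987,-.159,0])
p=ctrl.get_state()['eef_pos'];print('finger',proj('scene',p-.049*d-[0,0,.005]),[proj('scene',(.438,-.399,z)).tolist() for z in (.155,.1,.0)])
cv2.imwrite('pics/c9.png',np.hstack([cv2.resize(a[170:290,420:540],(400,400),interpolation=2),cv2.resize(b[160:260,270:370],(400,400),interpolation=2)]))
```

```text
t 28.1 tcp [ 0.4392 -0.4002  0.1329] phi 1.4118 q [-0.91  0.22  1.87  0.    1.05 -0.75] F [-0.9  0.1  0.2] open 85.5
(0.438, -0.399, 0.097, 1.411) -> [0.001, -0.0014, 0.0359] twist 0.05 rows 0.7
finger [475.3 241.5] [[479.2, 218.6], [474.5, 239.8], [466.7, 275.1]]
```

View pics/c9.png

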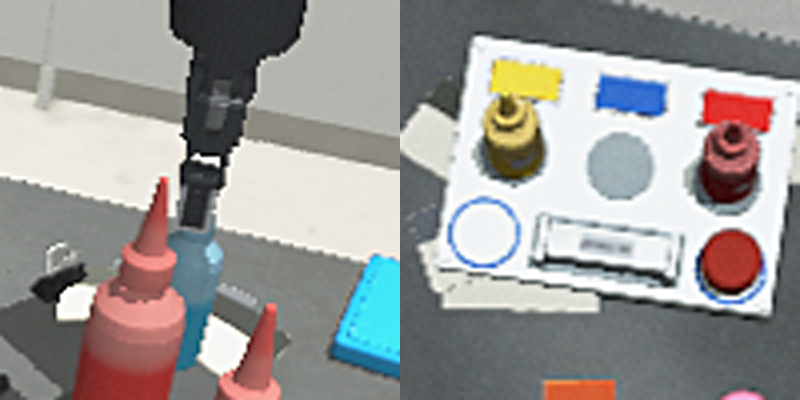

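In the left crop the near finger at (197,215) lines up with the blue bottle at (200,260). The right crop shows yellow, red, stopper and applicator on their marks. Grip blue.

Request:
{"op": "step_arm", "data": {"motion": [{"offset": [0.001,-0.001,0.015],"twist": 0},{"offset": [0.001,-0.001,0.025],"twist": 0},{"offset": [0.001,-0.001,0.032],"twist": 0},{"offset": [0.001,-0.001,0.036],"twist": 0},{"offset": [0.001,-0.001,0.036],"twist": 0}]}}

```text
time: 28.7
eef_pos: [0.4367, -0.3974, 0.093]
tcp_rot: [0.761, 0.649, 0.0, -0.001]
contact_force: [0.9, 0.1, -0.7]
opening: 1.0
finger_force: 0.0
```

Request:
{"op": "step_arm", "data": {"motion": [{"offset": [0,0,0],"twist": 0},{"offset": [0,0,0],"twist": 0},{"offset": [0,0,0],"twist": 0},{"offset": [0,0,0],"twist": 0},{"offset": [0,0,0],"twist": 0},{"offset": [0,0,0],"twist": 0},{"offset": [0,0,0],"twist": 0}], "gripper": 0.0}}

```text
time: 29.4
eef_pos: [0.4375, -0.3984, 0.0951]
tcp_rot: [0.761, 0.649, -0.0, 0.001]
contact_force: [0.3, 0.3, 4.3]
opening: 0.478
finger_force: 35.5
```

Request:
{"op": "step_arm", "data": {"motion": [{"offset": [0,0,-0.01],"twist": 0},{"offset": [0,0,-0.03],"twist": 0},{"offset": [0,0,-0.06],"twist": 0},{"offset": [0,0,-0.1],"twist": 0},{"offset": [0,0,-0.14],"twist": 0},{"offset": [0,0,-0.16],"twist": 0},{"offset": [0,0,-0.16],"twist": 0},{"offset": [0,0,-0.16],"twist": 0}]}}

```text
time: 30.2
eef_pos: [0.4367, -0.3974, 0.2534]
tcp_rot: [0.761, 0.649, 0.0, -0.001]
contact_force: [-1.2, -0.2, -1.6]
opening: 0.476
finger_force: 35.5
```

Run:
```python
from h import *
go((.5786,-.0343,.255,1.411))
for n,u,v,z,t in[('Y tip',506,98,.175,(.5913,.0447)),('R tip',733,130,.175,(.5658,-.1133)),('stop',733,262,.054,(.4998,-.1148)),('app',610,247,.045,(.5144,-.024)),('disc B',621,166,.02,(.5786,-.0343))]:
    p=onz('top',270+(u-400+.5)/4-.5,160+(v+.5)/4-.5,z)[:2];print(n,p.round(4),(p-t).round(4))
```

```text
t 30.2 tcp [ 0.4367 -0.3974  0.2534] phi 1.4114 q [-0.91  0.09  1.78 -0.    1.27 -0.75] F [-1.2 -0.2 -1.6] open 40.6
(0.5786, -0.0343, 0.255, 1.411) -> [0.3811, 0.0825, -0.0016] twist 0.02 rows 7.8
Y tip [0.5885 0.0412] [-0.0028 -0.0035]
R tip [ 0.5629 -0.113 ] [-0.0029  0.0003]
stop [ 0.4973 -0.1154] [-0.0025 -0.0006]
app [ 0.5121 -0.0264] [-0.0023 -0.0024]
disc B [ 0.5793 -0.0352] [ 0.0007 -0.0009]
```

Request:
{"op": "step_arm", "data": {"motion": [{"offset": [0,0,-0.04],"twist": 0},{"offset": [0.02,0.004,-0.065],"twist": 0},{"offset": [0.06,0.013,-0.065],"twist": 0},{"offset": [0.105,0.023,-0.065],"twist": 0},{"offset": [0.15,0.032,-0.065],"twist": 0},{"offset": [0.195,0.042,-0.065],"twist": 0},{"offset": [0.24,0.052,-0.065],"twist": 0},{"offset": [0.285,0.062,-0.065],"twist": 0},{"offset": [0.325,0.07,-0.065],"twist": 0},{"offset": [0.36,0.078,-0.065],"twist": 0},{"offset": [0.381,0.0825,-0.065],"twist": 0},{"offset": [0.381,0.0825,-0.065],"twist": 0}]}}

```text
time: 31.4
eef_pos: [0.5785, -0.0321, 0.3156]
tcp_rot: [0.76, 0.65, -0.002, -0.003]
contact_force: [-0.5, -0.6, -1.1]
opening: 0.474
finger_force: 35.8
```

Request:
{"op": "step_arm", "data": {"motion": [{"offset": [0,0,0],"twist": 0},{"offset": [0,0,0],"twist": 0}]}}

```text
time: 31.6
eef_pos: [0.5784, -0.0357, 0.3177]
tcp_rot: [0.761, 0.648, -0.001, -0.001]
contact_force: [-0.7, 0.3, -1.6]
opening: 0.473
finger_force: 35.8
```

Run:
```python
from h import *
go((.5788,-.0343,.132,1.411))
```

```text
t 31.6 tcp [ 0.5784 -0.0357  0.3177] phi 1.4105 q [-0.24  0.03  1.73 -0.    1.39 -0.08] F [-0.7  0.3 -1.6] open 40.4
(0.5788, -0.0343, 0.132, 1.411) -> [0.0014, 0.0002, 0.1857] twist -0.03 rows 3.7
```

Request:
{"op": "step_arm", "data": {"motion": [{"offset": [0.001,0,0.03],"twist": 0},{"offset": [0.001,0,0.07],"twist": 0},{"offset": [0.001,0,0.11],"twist": 0},{"offset": [0.001,0,0.15],"twist": 0},{"offset": [0.001,0,0.175],"twist": 0},{"offset": [0.001,0,0.186],"twist": 0},{"offset": [0.001,0,0.186],"twist": 0},{"offset": [0.001,0,0.186],"twist": 0},{"offset": [0.001,0,0.186],"twist": 0}]}}

```text
time: 32.5
eef_pos: [0.5807, -0.0345, 0.1357]
tcp_rot: [0.761, 0.648, 0.001, 0.002]
contact_force: [-0.6, 0.4, -1.5]
opening: 0.474
finger_force: 35.8
```

Run:
```python
from h import *
go((.5788,-.0343,.1145,1.411))
```

```text
t 32.5 tcp [ 0.5807 -0.0345  0.1357] phi 1.4111 q [-0.23  0.19  1.9  -0.    1.05 -0.07] F [-0.6  0.4 -1.5] open 40.5
(0.5788, -0.0343, 0.1145, 1.411) -> [-0.0001, -0.0019, 0.0212] twist 0.01 rows 0.4
```

Request:
{"op": "step_arm", "data": {"motion": [{"offset": [0,-0.001,0.009],"twist": 0},{"offset": [0,-0.001,0.015],"twist": 0},{"offset": [0,-0.001,0.0195],"twist": 0},{"offset": [0,-0.001,0.0195],"twist": 0},{"offset": [0,-0.001,0.0195],"twist": 0}]}}

```text
time: 33.0
eef_pos: [0.5784, -0.0337, 0.115]
tcp_rot: [0.761, 0.649, -0.0, -0.0]
contact_force: [-1.8, -0.1, 5.5]
opening: 0.472
finger_force: 36.2
```

Request:
{"op": "step_arm", "data": {"motion": [{"offset": [0,0,0],"twist": 0},{"offset": [0,0,0],"twist": 0},{"offset": [0,0,0],"twist": 0},{"offset": [0,0,0],"twist": 0},{"offset": [0,0,-0.02],"twist": 0},{"offset": [0,0,-0.05],"twist": 0},{"offset": [0,0,-0.1],"twist": 0},{"offset": [0,0,-0.15],"twist": 0},{"offset": [0,0,-0.2],"twist": 0},{"offset": [0,0,-0.2],"twist": 0}], "gripper": 0.07}}

```text
time: 34.0
eef_pos: [0.5816, -0.0345, 0.3241]
tcp_rot: [0.761, 0.649, 0.005, 0.007]
contact_force: [0.5, -1.0, 0.4]
opening: 0.824
finger_force: 0.0
```

Request:
{"op": "step_arm", "data": {"motion": [{"offset": [-0.05,0,0],"twist": 0},{"offset": [-0.1,0,0],"twist": 0},{"offset": [-0.15,0,0],"twist": 0},{"offset": [-0.2,0,0],"twist": 0},{"offset": [-0.25,0,0],"twist": 0},{"offset": [-0.3,0,0],"twist": 0},{"offset": [-0.3,0,0],"twist": 0},{"offset": [-0.3,0,0],"twist": 0},{"offset": [-0.3,0,0],"twist": 0}]}}

```text
time: 34.9
eef_pos: [0.5308, -0.3289, 0.3133]
tcp_rot: [0.761, 0.649, 0.0, -0.001]
contact_force: [0.2, 0.2, -0.9]
opening: 0.818
finger_force: 0.0
```

Run:
```python
from h import *
go()
a=snap('scene','s10');b=snap('top','t10')
cv2.imwrite('pics/c10.png',np.hstack([cv2.resize(a[165:265,265:385],(400,333),interpolation=2),cv2.resize(b[165:248,275:375],(400,333),interpolation=2)]))
```

```text
t 34.9 tcp [ 0.5308 -0.3289  0.3133] phi 1.4122 q [-0.72  0.13  1.63  0.    1.38 -0.56] F [ 0.2  0.2 -0.9] open 69.9
```

View pics/c10.png

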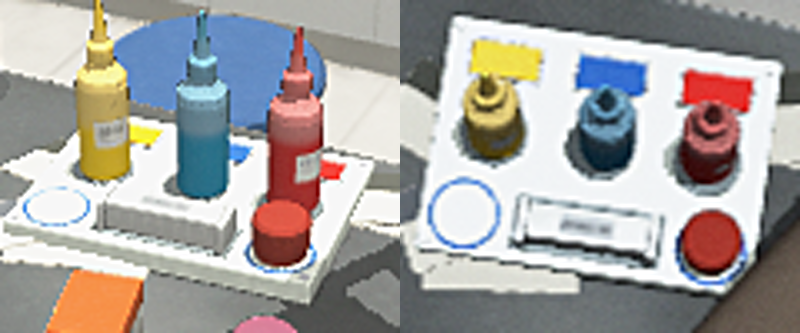

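Both views show all three bottles upright on the discs before their own chips. The applicator is on the oblong and the stopper on the right-hand ring, all within about 5 mm, and the gripper is clear.

```bash
python3 -c "
from h import *
print(ctrl.sign_off())"
```

```text
the job is handed in; nothing more can be done
None
```

The job is handed in: the three bottles, the applicator and the stopper stand released on their marks, measured within about 5 mm of centre where I checked (the blue bottle's final spot by eye only), no bottle tipped, at about 35 s of the 125 s; the sign-off returned no verdict.

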